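# Scrape the set wax off the cold plate

### The job

Clear the cold plate of the wax dispenser: take the scraper out of its stand, lean it back so that it goes in under the overhanging head, set its sprung blade lightly down on the near end of the plate and push all four slabs of set wax off the far edge into the drip pan, keeping the blade pressed on the plate up to that edge. Move the wax with the scraper only, never by hand, do not press harder than the blade's spring gives or bump the dispenser, and leave the other things on the bench alone. Then put the scraper back in its stand, upright and fully down.

Things in the scene. Friction and masses are not known exactly. Their poses are not given: they have to be found in the camera images.
- cold_plate: Low white box with dark bare metal top, 180 (x) x 200 (y) mm, fixed. Origin: centre of the flat top face, 70 mm above the bench; x points away from the robot to the pan, z up. Side rims 8 mm wide, 8 mm high at y = +-92 to +-100 mm; near (x = -90) and far (x = +90) edges are open. Slippery for blade and wax (friction about 0.3).
- drip_pan: Open steel pan behind the far edge of the cold plate, fixed; 94 (x) x 200 (y) mm outside, 58 mm deep, 2 mm walls. Origin: centre of its underside; its rim is 10 mm below the plate's top face. Axes as the cold plate's.
- dispenser: White wax dispenser behind the pan, fixed, 440 mm tall, 210 mm wide (y). Origin: on the bench straight below the middle of its head's front face, 75 mm beyond the plate's centre; axes as the plate's. Column face at x = 111 mm. Its head overhangs the pan and the last 15 mm of the plate. A 22 mm nozzle hangs from the head at x = 86 mm down to 275 mm above the bench.
- scraper: Scraper: straight black grip 24 (x, thickness) x 116 (y) x 46 mm (z) with a steel blade 100 mm wide (y), 2.4 mm thick below it. Origin: centre of the grip; z points from blade to grip; the blade lies in the y-z plane, its edge parallel to y. About 0.3 kg. In the stand it is upright; pinch the grip across its 24 mm from above.
- scraper_stand: Grey slotted stand, fixed; foot 70 x 136 x 6 mm, upright part 30 (x) x 128 (y) mm, top 67 mm high. Origin: centre of its underside. Open slot 18 (x) x 112 (y) mm; the blade hangs in it and the grip rests on its top, the scraper's origin 90 mm above the stand's. At the start the scraper is in it, axes alike; it may go back either way round.
- wax_a: Irregular flat slab of hard cream-coloured wax, about 40 x 60 x 6 mm, loose on the cold plate, 14 g. Origin: centre of its underside.
- wax_b: Another such slab, about 40 x 60 x 7 mm. Origin: centre of its underside.
- wax_c: Another such slab, about 40 x 60 x 7 mm. Origin: centre of its underside.
- wax_d: Another such slab, about 38 x 60 x 6.5 mm. Origin: centre of its underside.
- specimen_cup: Bystander: lidded specimen cup, 62 mm across, 71 mm tall, loose on the bench. Origin: centre of its underside. Just beyond it stands the near corner of the centrifuge, a big box 275 mm tall, about 0.57 m ahead of the base and 0.05 m to the left.
- jar: Bystander: white lidded reagent jar, 47 mm across, 93 mm tall, loose on the bench. Origin: centre of its underside.
- petri_dish: Bystander: petri dish, 61 mm across, 15 mm tall, loose on the bench. Origin: centre of its underside.
- cassettes: Bystander: flat white pack, 24 x 90 x 7 mm, loose on the bench. Origin: centre of its underside.
- head_edge (a point): Middle of the lower front edge of the dispenser's overhanging head, 325 mm above the bench and 255 mm above the plate, at x = +75 mm in the plate's frame. The underside is flat and level.
- blade_mouth (a point): Middle of the grip's underside, 23 mm below the scraper's origin, where the blade comes out. How far it stands out differs each time and is not measured: 34 to 56 mm (edge 57 to 79 mm below the origin); find it by touch. The blade is sprung: it yields up to 6 mm into the grip, 2.7 N to start plus 0.9 N per mm, then it is rigid; pressing far past that stop is too hard.

How it is judged:
By the outcome, as a careful person would: the job done as asked, in the order asked, and still so for the second after the job is handed in, with the robot touching nothing.
It also fails if it takes over 72 s, if anything falls off the work surface, if the arm or the gripper's body presses on something with over 40 N, if the wrist force passes 120 N, or if a joint passes its speed limit or range.

### The arm

A 6-joint arm with a two-finger parallel gripper is mounted at the origin on a cart in front of the work surface, level with it; the furniture and walls round the work are solid. World frame = base frame: x ahead of the robot, y to its left, z up, the work surface at z = 0. Lengths are in mm, angles in rad, forces in N, time in s.
With the tool pointing down it reaches from about 350 to 875 mm from the base axis. Payload 4.2 kg.
Tool frame: the origin (TCP) lies midway between the tips of the shut fingers; the grasp point (between the pads) lies 19 mm behind it; z points along the fingers, y is the line along which they close (so a half turn about z gives the same grasp; the last joint's range is limited). The gripper opens to 85 mm and grips with 20 to 120 N. Pads are 22 mm wide; open, the fingers measure 114 mm over their backs; the gripper's body (76 mm by 85 mm) begins 54 mm behind the grasp point. The pads swing forward as they close: fully open they stand 13 mm farther back than shut.
Start: joints at [-0.914, 0.385, 0.008, 0, -1.194, -0.259], TCP at [242.133, -576.169, 231.312] pointing down, gripper open.
Joint ranges: [-3.14, 3.14], [-1.21, 2.06], [-1.07, 1.41], [-3.16, 2.05], [-2.99, -0.16], [-3.1, 3.1]. Speed limits (rad/s): [2.79, 2.79, 3.14, 3.14, 3.14, 3.14].

### API

Orientations are given as a unit quaternion [x, y, z, w].
In Python, from bench import * gives the robot as it stands.
- The arm moves only by the tool drive_tool, never from a script. Its argument "plan" is a list that holds one entry, the list of rows, each a list of 5 numbers: the closure, from -1 (fully open) to 1 (shut), then the shift along the world's x, y, z in mm, then the turn about the world's z in degrees. A call has 1 to 20 rows; each row shifts and turns the commanded pose from where the row before left it; what a row does not reach is not made up. A row lasts 1/12 s, in which the tool goes at most 41.7 mm and 7.16 degrees, less where a joint would pass 70% of its speed; a pose out of reach is approached as far as the arm can. A call is refused whole if a number of a shift passes 41.7 or a number of a turn 7.16, either way. A call with a gripper value outside its range is refused whole. The fingers move at their own pace and stop on an object; the grip force is fixed at half the most. Time passes only in rows, so rows that do not move let the fingers close. It gives the time, the measured TCP pose, the force, the opening and the grip force at its end, in the units of the state.
- read_state(): the state, without advancing time (a new reading comes with each control period).
- get_image(name): name is "side" or "top"; returns (picture, depth): 400x640x3 uint8, red, green, blue; 400x640 float32, mm along the optical axis (not along the pixel's ray), 0 where there is no reading.
- camera_model(name): a dict with "fx", "fy", "cx", "cy" (pixels), "R" (3x3) and "t" (3): a world point X has camera coordinates R X + t. Camera axes: x right, y down, z forward; pixel columns grow to the right and rows downward; lengths in mm; the calibration is good to about 2 mm. A picture is of the moment at which its call begins. camera_model takes no time and is no camera call.
- job_done(): hands the job in; it is judged then, once.
The state is a dict: "clock": time; "joints": joint angles; "joint_vel": joint speeds; "joint_efforts": joint torques, N m; "position": TCP position; "ee_rot": TCP orientation; "contact_force": force on the tool from outside, world axes, zero at the start; "wrist_torque": the same for the moment, N m; "gripper_width": finger opening in mm; "grasp_force": force on a finger pad.
Only numpy, scipy, OpenCV 4.12 (cv2) and the standard library are available. Lean on these libraries where they do the work, as an engineer would, in place of code of your own. Each camera call takes 0.05 s, during which the arm holds its last target. There are 200 camera calls.

## Working session

There is one attempt and no reset: what is moved stays moved. The work goes in short steps, Python scripts to look and compute and a tool call to move; the robot and the scene stay as the last step left them, time stands still between calls to the robot, and variables do not carry over. Pictures are saved under pics/ and viewed, at most 10 in all, crops included, and the job is handed in when it is done.

Besides the shell and the picture viewer there is one more tool, called after "Request:" in YAML: its name, and indented under it one key for each argument. drive_tool: Moves the arm, as the interface text tells. Its arguments: {"type":"object","properties":{"plan":{"type":"array"}},"required":["plan"]}

```bash
mkdir -p pics; ls; cat > h.py <<'E'
from bench import *
import numpy as np, cv2
def cast(name,uv,z):
    m=camera_model(name);R=np.array(m["R"]);t=np.array(m["t"])
    uv=np.atleast_2d(uv).astype(float)
    d=np.c_[(uv[:,0]-m["cx"])/m["fx"],(uv[:,1]-m["cy"])/m["fy"],np.ones(len(uv))]@R
    c=-R.T@t
    return c+d*((z-c[2])/d[:,2])[:,None]
def cloud(name,depth):
    m=camera_model(name);R=np.array(m["R"]);t=np.array(m["t"])
    v,u=np.mgrid[:depth.shape[0],:depth.shape[1]]
    P=np.stack([(u-m["cx"])/m["fx"]*depth,(v-m["cy"])/m["fy"]*depth,depth],-1)
    return (P-t)@R
def proj(name,X):
    m=camera_model(name);p=np.atleast_2d(X)@np.array(m["R"]).T+np.array(m["t"])
    return np.c_[m["fx"]*p[:,0]/p[:,2]+m["cx"],m["fy"]*p[:,1]/p[:,2]+m["cy"]]
E
python3 - <<'E'
from h import *
print(read_state())
for n in("side","top"):
    p,d=get_image(n); np.savez(f"{n}0.npz",p=p,d=d); cv2.imwrite(f"pics/{n}0.png",p[...,::-1])
    m=camera_model(n); print(n,m["fx"],np.round(-np.array(m["R"]).T@m["t"]),np.round(m["R"],2).tolist())
E
```

```text
pics
{'clock': 0.0, 'joints': array([-9.14389648e-01,  3.85554143e-01,  6.63902631e-03, -4.90226424e-04,
       -1.19400711e+00, -2.58588857e-01]), 'joint_vel': array([-0.00071859, -0.00136494,  0.00125016,  0.00113704, -0.00185771,
        0.00084234]), 'joint_efforts': array([-1.20815159e-03, -3.92283833e+01,  1.88406193e+01,  4.18636009e+00,
       -4.63723336e-03, -9.04459867e-07]), 'position': array([ 241.91476811, -575.65402067,  230.22951168]), 'ee_rot': array([-1.97511110e-01,  9.80300046e-01,  1.05426598e-03, -2.65115761e-04]), 'contact_force': array([0.93131233, 0.18110929, 0.12159881]), 'wrist_torque': array([-0.02948091,  0.03491437,  0.03882829]), 'grasp_force': 0.0, 'gripper_width': 85.61387428057483}
side 381.14833275592747 [  895. -1208.   669.] [[0.95, 0.3, -0.02], [0.1, -0.39, -0.92], [-0.28, 0.87, -0.4]]
top 499.81971290653144 [ 305. -166. 1588.] [[-0.01, -1.0, 0.01], [-0.98, 0.01, -0.2], [0.2, -0.02, -0.98]]
```

View pics/side0.png

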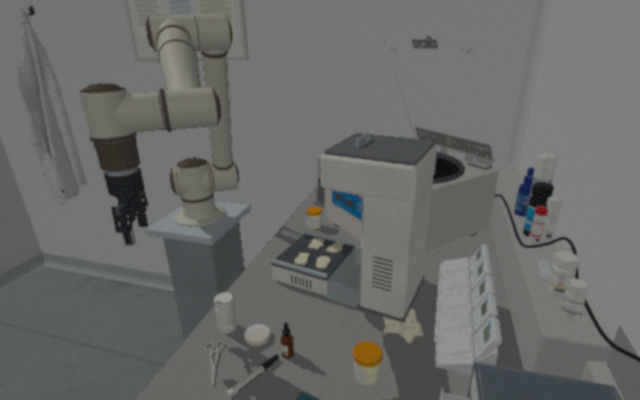

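View pics/top0.png

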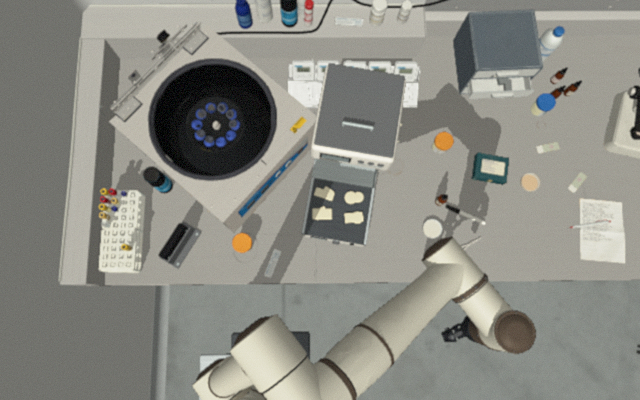

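The side view shows the arm at left, dispenser at (375,220), plate at (315,262), cup at (314,217). The top view shows the scraper in its stand at (178,243), cup (242,242), plate centre (340,210) with four slabs, jar (432,228), cassettes (271,263).

```bash
python3 - <<'E'
from h import *
f=np.load("top0.npz");p,d=f["p"],f["d"];P=cloud("top",d);z=P[...,2]
v,u=np.mgrid[:400,:640]
def rep(n,m):
    m=cv2.morphologyEx(m.astype(np.uint8),cv2.MORPH_OPEN,np.ones((2,2)))
    k,l,s,c=cv2.connectedComponentsWithStats(m)
    for i in range(1,k):
        if s[i,4]<25: continue
        q=P[l==i]; r=cv2.minAreaRect(q[:,:2].astype(np.float32))
        print(n,c[i].round(),s[i,4],"ctr",np.round(r[0],1),"size",np.round(r[1],1),"ang",round(r[2],1),"z",np.round(np.median(q[:,2]),1))
roi=lambda a,b,c,e:(u>a)&(u<b)&(v>c)&(v<e)
ok=d>0
print("bench z",np.median(z[255:275,300:400]))
R=roi(150,210,215,275)&ok
rep("scr",R&(z>95)); rep("stand",R&(z>55)&(z<90)); rep("foot",R&(z>3)&(z<20))
R=roi(300,385,155,250)&ok
rep("plate",R&(z>60)&(z<90)); rep("pan",roi(300,390,150,190)&(z<60)&(z>-5))
g=p.astype(int)
cream=R&(g[...,0]>150)&(g[...,2]<g[...,0]-15)&(v>180)
rep("wax",cream)
R=roi(300,420,55,180)&ok
rep("disp",R&(z>400))
rep("cup",roi(222,262,225,260)&(z>50)); rep("jar",roi(415,450,210,245)&(z>70));rep("cas",roi(255,290,240,285)&(z>3)&(z<15)); rep("centr",roi(100,320,20,225)&(z>240)&(z<300))
rr=roi(150,325,60,225)&(z>255)&(z<290); q=P[rr]; i=q[:,0].argmin(); print("centr near",q[i])
s=np.load("side0.npz"); Q=cloud("side",s["d"]); a=(s["d"]>0)
v,u=np.mgrid[:400,:640]
m=a&(u>70)&(u<140)&(v>80)&(v<250); q=Q[m]
for z0 in range(220,640,20):
    w=q[(q[:,2]>z0)&(q[:,2]<z0+20)&(abs(q[:,0]-242)<150)&(abs(q[:,1]+576)<150)]
    if len(w): print(z0,np.round(np.percentile(w,[5,95],axis=0)[:,:2]).tolist())
E
```

```text
bench z -0.6042010673518559
scr [173. 242.] 348 ctr [425.8  33.6] size [452.8 113.8] ang 73.0 z 109.9
stand [179. 244.] 188 ctr [429.4  35.6] size [456.7 127.2] ang 74.0 z 61.8
foot [195. 237.] 61 ctr [511.4 185.1] size [23.2 47.5] ang 62.3 z 4.7
foot [184. 251.] 30 ctr [463.7 216.3] size [17.8 23.8] ang 60.3 z 4.8
foot [179. 262.] 62 ctr [431.4 234.1] size [21.7 42.1] ang 72.2 z 4.6
plate [339. 211.] 3723 ctr [ 489.1 -257.6] size [208.2 395.2] ang 79.3 z 70.7
pan [343. 174.] 1777 ctr [ 547.7 -301.3] size [289.7 486.4] ang 89.7 z 2.8
wax [326. 194.] 170 ctr [ 634.1 -231. ] size [57.7 33.1] ang 67.1 z 75.1
wax [354. 198.] 200 ctr [ 479.  -237.2] size [ 54.8 371.3] ang 59.4 z 75.1
wax [323. 215.] 215 ctr [ 445.4 -209.4] size [ 57.4 287.5] ang 84.2 z 74.6
wax [355. 218.] 198 ctr [ 554.4 -318.6] size [34. 59.] ang 3.1 z 75.2
disp [360. 114.] 7411 ctr [ 673.  -314.6] size [262.6 777.9] ang 79.2 z 422.1
cup [233. 229.] 39 ctr [527.2  60. ] size [15.4 29.9] ang 1.8 z 71.1
cup [242. 243.] 318 ctr [483.2  26.7] size [55.7 55.7] ang 88.8 z 68.0
jar [444. 242.] 100 ctr [ 424.6 -451.9] size [16.
[... 527 characters left out ...]
40 [[216.0, -627.0], [271.0, -539.0]]
260 [[217.0, -629.0], [271.0, -538.0]]
280 [[221.0, -646.0], [280.0, -537.0]]
300 [[247.0, -645.0], [280.0, -560.0]]
320 [[249.0, -643.0], [278.0, -559.0]]
340 [[248.0, -640.0], [277.0, -576.0]]
360 [[231.0, -613.0], [279.0, -580.0]]
380 [[229.0, -613.0], [279.0, -574.0]]
400 [[228.0, -612.0], [278.0, -564.0]]
420 [[230.0, -615.0], [282.0, -565.0]]
440 [[231.0, -615.0], [282.0, -563.0]]
460 [[229.0, -617.0], [283.0, -564.0]]
480 [[228.0, -620.0], [288.0, -564.0]]
500 [[231.0, -618.0], [304.0, -571.0]]
520 [[231.0, -618.0], [310.0, -572.0]]
540 [[232.0, -617.0], [309.0, -564.0]]
560 [[232.0, -618.0], [297.0, -551.0]]
580 [[227.0, -613.0], [276.0, -564.0]]
```

```bash
cat > m.py <<'E'
from h import *
f=np.load("top0.npz");p,d=f["p"],f["d"];P=cloud("top",d);z=np.where(d>0,P[...,2],-999)
v,u=np.mgrid[:400,:640]; g=p.astype(int)
roi=lambda a,b,c,e:(u>a)&(u<b)&(v>c)&(v<e)
def rep(n,m,zz=None,mina=40):
    m=cv2.morphologyEx(m.astype(np.uint8),cv2.MORPH_OPEN,np.ones((3,3)))
    k,l,s,c=cv2.connectedComponentsWithStats(m)
    for i in range(1,k):
        if s[i,4]<mina: continue
        h=np.median(z[l==i]) if zz is None else zz
        q=cast("top",np.c_[u[l==i],v[l==i]],h); r=cv2.minAreaRect(q[:,:2].astype(np.float32))
        e=cv2.boxPoints(r)
        print(n,c[i].round(),s[i,4],"ctr",np.round(r[0],1),"size",np.round(r[1],1),"ang",round(r[2],1),"z",round(np.median(z[l==i]),1))
E
python3 - <<'E'
from m import *
rep("scr",roi(150,210,215,275)&(z>100)&(z<125)); rep("stand",roi(150,210,215,275)&(z>55)&(z<90),67)
rep("plate+rims",roi(300,385,175,250)&(z>60)&(z<90),70)
dark=roi(300,385,172,250)&(g.max(-1)<90)
rep("disp",roi(300,420,55,180)&(z>380)&(z<460)); 
R=roi(300,380,175,235)
cream=R&(g[...,0]>150)&(g[...,2]<g[...,0]-15)&(z>60)
rep("wax",cream,76)
rep("cup",roi(222,262,225,260)&(z>60)); rep("jar",roi(415,450,210,240)&(z>70)&(z<110));rep("cas",roi(255,290,240,285)&(z>3)&(z<15))
q=P[roi(90,325,20,235)&(z>225)&(z<290)]; i=q[:,0].argmin(); print("centr near",q[i])
E
python3 - <<'E'
from m import *
a=p[150:260,140:400]; cv2.imwrite("pics/c0.png",cv2.resize(a,None,fx=3,fy=3,interpolation=cv2.INTER_CUBIC)[...,::-1])
E
```

```text
scr [172. 240.] 325 ctr [487.3 228.7] size [ 26. 115.] ang 58.3 z 111.2
stand [178. 243.] 177 ctr [482.9 221.2] size [ 17.2 127.2] ang 60.2 z 68.2
plate+rims [338. 210.] 3713 ctr [ 581.9 -267.8] size [201.  181.6] ang 79.4 z 70.9
disp [358. 114.] 7646 ctr [ 760.4 -300.4] size [206.5 243. ] ang 79.4 z 422.0
wax [325. 193.] 166 ctr [ 635.6 -227.3] size [57.9 34.1] ang 70.7 z 75.9
wax [354. 197.] 195 ctr [ 621.8 -318.4] size [56.  37.9] ang 89.6 z 75.4
wax [322. 214.] 211 ctr [ 572.3 -218.6] size [55.5 37.4] ang 89.5 z 75.2
wax [354. 217.] 198 ctr [ 557.5 -315.1] size [58.4 34.2] ang 89.6 z 76.0
cup [241. 242.] 311 ctr [485.9  27.8] size [58.2 55. ] ang 89.5 z 68.7
centr near [520.5124408   59.75529736 240.11235608]
```

View pics/c0.png

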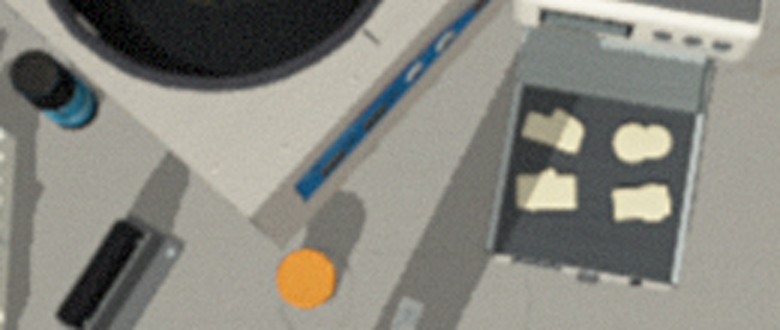

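The crop confirms scraper (black grip at (100,265) in the crop, leaning along a ~60° line), cup at (305,278), plate with four slabs in two columns. Moving: a test of what the arm does at its reach limit, since rows can't tilt directly.

Request:
drive_tool:
  plan:
    - [[-1,25,-33,0,7.16],[-1,25,-33,0,7.16],[-1,25,-33,0,0.5],[-1,25,-33,0,0],[-1,25,-33,0,0],[-1,25,-33,0,0],[-1,25,-33,0,0],[-1,25,-33,0,0],[-1,25,-33,0,0]]

```text
clock: 0.85
position: [434.7, -827.1, 223.8]
ee_rot: [-0.321, 0.947, -0.01, -0.001]
contact_force: [52.3, -41.1, 102.3]
gripper_width: 85.3
grasp_force: 0.0
```

```bash
cat > s.py <<'E'
from h import *
from scipy.spatial.transform import Rotation as Ro
s=read_state();R=Ro.from_quat(s["ee_rot"]).as_matrix()
print("t",round(s["clock"],2),"q",np.round(s["joints"],3),"p",np.round(s["position"],1),"z",np.round(R[:,2],3),"y",np.round(R[:,1],3),"F",np.round(s["contact_force"],1),"w",round(s["gripper_width"],1),"gf",round(s["grasp_force"],1))
E
python3 s.py
```

```text
t 0.85 q [-0.912  1.127  1.408  0.009 -1.835 -0.002] p [ 434.7 -827.1  223.8] z [ 0.004 -0.019 -1.   ] y [-0.609  0.793 -0.017] F [ 52.3 -41.1 102.3] w 85.3 gf 0.0
```

Request:
drive_tool:
  plan:
    - [[-1,0,0,0,0],[-1,3,-4,0,0],[-1,6,-8,0,0],[-1,6,-8,0,0],[-1,6,-8,0,0]]

```text
clock: 1.27
position: [445.4, -832.5, 220.2]
ee_rot: [-0.322, 0.946, -0.023, 0.003]
contact_force: [0.6, -0.7, 1.4]
gripper_width: 85.5
grasp_force: 0.0
```

```bash
python3 s.py
```

```text
t 1.27 q [-0.906  1.131  1.408  0.01  -1.802 -0.006] p [ 445.4 -832.5  220.2] z [ 0.02  -0.042 -0.999] y [-0.61   0.791 -0.045] F [ 0.6 -0.7  1.4] w 85.5 gf 0.0
```

Request:
drive_tool:
  plan:
    - [[-1,12,-16,0,0],[-1,12,-16,0,0],[-1,12,-16,0,0],[-1,12,-16,0,0],[-1,12,-16,0,0],[-1,12,-16,0,0]]

```text
clock: 1.77
position: [476.8, -853.1, 183.4]
ee_rot: [-0.322, 0.945, -0.055, 0.006]
contact_force: [-0.2, -0.2, -0.0]
gripper_width: 85.0
grasp_force: 0.0
```

```bash
python3 s.py
```

```text
t 1.77 q [-0.889  1.175  1.408  0.026 -1.695 -0.021] p [ 476.8 -853.1  183.4] z [ 0.047 -0.1   -0.994] y [-0.608  0.787 -0.108] F [-0.2 -0.2 -0. ] w 85.0 gf 0.0
```

Request:
drive_tool:
  plan:
    - [[-1,-12,16,0,0],[-1,-20,26,10,0],[-1,-20,26,10,0]]

```text
clock: 2.02
position: [436.6, -800.0, 196.0]
ee_rot: [-0.322, 0.945, -0.053, 0.006]
contact_force: [0.5, -0.9, 1.6]
gripper_width: 85.0
grasp_force: 0.0
```

```bash
python3 s.py
```

```text
t 2.02 q [-0.886  0.904  0.852  0.026 -1.416 -0.03 ] p [ 436.6 -800.   196. ] z [ 0.044 -0.096 -0.994] y [-0.609  0.787 -0.103] F [ 0.5 -0.9  1.6] w 85.0 gf 0.0
```

Request:
drive_tool:
  plan:
    - [[-1,-25,31,5,0],[-1,-25,31,5,0],[-1,-25,31,5,0],[-1,-25,31,5,0],[-1,-25,31,5,0],[-1,-25,31,5,0],[-1,-25,31,5,0],[-1,-25,31,5,0],[-1,-25,31,0,0],[-1,-25,31,0,0],[-1,-25,31,0,0],[-1,-12,15,0,0],[-1,-12,15,0,0],[-1,-10,12,0,0]]

```text
clock: 3.18
position: [127.7, -418.1, 244.0]
ee_rot: [-0.322, 0.945, -0.057, 0.007]
contact_force: [0.7, -0.2, -1.0]
gripper_width: 85.4
grasp_force: 0.0
```

```bash
python3 s.py
```

```text
t 3.18 q [-0.88  -0.014 -0.482  0.032 -0.992 -0.05 ] p [ 127.7 -418.1  244. ] z [ 0.05  -0.103 -0.993] y [-0.608  0.786 -0.112] F [ 0.7 -0.2 -1. ] w 85.4 gf 0.0
```

Request:
drive_tool:
  plan:
    - [[-1,-10,12,0,0],[-1,-10,12,0,0],[-1,-10,12,0,0],[-1,-10,12,0,0],[-1,-10,12,0,0],[-1,-10,12,0,0],[-1,-10,12,0,0]]

```text
clock: 3.77
position: [58.2, -334.8, 243.8]
ee_rot: [-0.322, 0.945, -0.057, 0.007]
contact_force: [0.4, -0.2, -0.1]
gripper_width: 85.5
grasp_force: 0.0
```

```bash
python3 s.py
```

```text
t 3.77 q [-0.882 -0.218 -0.652  0.032 -1.027 -0.047] p [  58.2 -334.8  243.8] z [ 0.049 -0.102 -0.994] y [-0.608  0.786 -0.111] F [ 0.4 -0.2 -0.1] w 85.5 gf 0.0
```

```bash
cat > kin.py <<'E'
import numpy as np
D=np.array([[-.9144,.3855,.0066,-.0005,-1.194,-.2586,241.9,-575.7,230.2],
[-.912,1.127,1.408,.009,-1.835,-.002,434.7,-827.1,223.8],[-.906,1.131,1.408,.01,-1.802,-.006,445.4,-832.5,220.2],
[-.889,1.175,1.408,.026,-1.695,-.021,476.8,-853.1,183.4],[-.886,.904,.852,.026,-1.416,-.03,436.6,-800,196],
[-.88,-.014,-.482,.032,-.992,-.05,127.7,-418.1,244],[-.882,-.218,-.652,.032,-1.027,-.047,58.2,-334.8,243.8]])
c,s=np.cos(D[:,0]),np.sin(D[:,0]); r=c*D[:,6]+s*D[:,7]; lat=-s*D[:,6]+c*D[:,7]
q2=D[:,1];al=q2+np.pi/2-D[:,2];be=al-D[:,4]; o=np.ones(len(D)); Z=0*o
A=np.r_[np.c_[np.sin(q2),np.sin(al),np.sin(be),o,Z],np.c_[np.cos(q2),np.cos(al),np.cos(be),Z,o]]
x,res,rk,sv=np.linalg.lstsq(A,np.r_[r,D[:,8]],rcond=None)
if __name__=="__main__": print("L1 L2 L3 r0 z0",x.round(1),"res",np.abs(A@x-np.r_[r,D[:,8]]).max().round(2),"lat",lat.round(1))
E
python3 kin.py
```

```text
L1 L2 L3 r0 z0 [562.7 417.9 304.    4.8 170.9] res 3.5 lat [-159.7 -162.6 -163.  -167.4 -167.8 -168.  -167.9]
```

Request:
drive_tool:
  plan:
    - [[-1,16,-19,0,-7.16],[-1,16,-19,0,-7.16],[-1,16,-19,0,-7.16],[-1,16,-19,0,-7.16],[-1,16,-19,0,-7.16],[-1,16,-19,0,-7.16],[-1,16,-19,0,-7.16],[-1,16,-19,0,-7.16],[-1,16,-19,0,-7.16],[-1,16,-19,0,-7.16],[-1,16,-19,0,-7.16],[-1,16,-19,0,-7.16],[-1,16,-19,0,-7.16],[-1,16,-19,0,-7.16],[-1,16,-19,0,-7.16],[-1,16,-19,0,-7.16],[-1,16,-19,0,-7.16],[-1,16,-19,0,-7.16],[-1,16,-19,0,-7.16],[-1,16,-19,0,-7.16]]

```text
clock: 5.43
position: [379.2, -715.6, 243.1]
ee_rot: [0.797, 0.602, -0.023, -0.048]
contact_force: [-0.0, -1.0, 1.0]
gripper_width: 85.2
grasp_force: 0.0
```

```bash
python3 s.py
```

```text
t 5.43 q [-0.87   0.784  0.719  0.04  -1.603 -2.55 ] p [ 379.2 -715.6  243.1] z [-0.093  0.048 -0.994] y [ 0.957 -0.272 -0.103] F [-0. -1.  1.] w 85.2 gf 0.0
```

Request:
drive_tool:
  plan:
    - [[-1,13,-15,0,-7.16],[-1,13,-15,0,-7.16],[-1,13,-15,0,-7.16],[-1,10,-11,0,0],[-1,6,-7,3,0],[-1,12,-14,8,0],[-1,12,-14,8,0],[-1,12,-14,8,0],[-1,12,-14,8,0],[-1,12,-14,8,0]]

```text
clock: 6.27
position: [454.3, -780.7, 256.9]
ee_rot: [0.895, 0.446, -0.013, -0.02]
contact_force: [0.2, 0.0, 0.2]
gripper_width: 85.4
grasp_force: 0.0
```

```bash
python3 s.py
```

```text
t 6.27 q [-0.861  1.092  1.408  0.016 -1.931 -2.921] p [ 454.3 -780.7  256.9] z [-0.041  0.024 -0.999] y [ 0.798 -0.601 -0.047] F [0.2 0.  0.2] w 85.4 gf 0.0
```

Request:
drive_tool:
  plan:
    - [[-1,0,0,0,-7.16],[-1,0,0,0,-0.8],[-1,12,-14,8,0],[-1,12,-14,8,0],[-1,12,-14,8,0]]

```text
clock: 6.68
position: [466.5, -783.3, 257.6]
ee_rot: [0.923, 0.384, -0.01, -0.005]
contact_force: [-0.2, -0.2, 0.4]
gripper_width: 85.6
grasp_force: 0.0
```

```bash
python3 s.py
```

```text
t 6.68 q [-0.852  1.091  1.408  0.017 -1.902 -3.067] p [ 466.5 -783.3  257.6] z [-0.022  0.001 -1.   ] y [ 0.709 -0.705 -0.016] F [-0.2 -0.2  0.4] w 85.6 gf 0.0
```

Request:
drive_tool:
  plan:
    - [[-1,14,-16,9,0],[-1,-14,20,4,0],[-1,-14,38,4,0],[-1,-14,38,4,0],[-1,-14,38,4,7.16],[-1,-14,38,4,7.16],[-1,-14,38,4,7.16],[-1,-14,38,4,7.16],[-1,-14,38,4,7.16],[-1,-14,38,4,7.16],[-1,-14,38,4,7.16],[-1,0,39,0,7.16],[-1,0,39,0,7.16],[-1,2,39,0,7.16],[-1,2,39,0,7.16],[-1,2,39,0,7.16],[-1,2,39,0,7.16],[-1,2,39,0,7.16],[-1,2,39,0,0],[-1,2,25,0,0]]

```text
clock: 8.35
position: [362.1, -117.6, 299.4]
ee_rot: [0.295, 0.955, -0.004, 0.011]
contact_force: [0.4, -0.4, -0.1]
gripper_width: 85.4
grasp_force: 0.0
```

```bash
python3 s.py; python3 - <<'E'
from h import *
p,d=get_image("top"); np.savez("top1.npz",p=p,d=d)
P=cloud("top",d);z=np.where(d>0,P[...,2],-999)
v,u=np.mgrid[:400,:640]
m=((u>140)&(u<215)&(v>205)&(v<280)&(z>98)&(z<125)).astype(np.uint8)
q=cast("top",np.c_[u[m>0],v[m>0]],113);r=cv2.minAreaRect(q[:,:2].astype(np.float32));print(m.sum(),r,np.median(P[m>0],0))
# cov-based axis
c=q[:,:2]-q[:,:2].mean(0);w,V=np.linalg.eigh(c.T@c);print(q.mean(0),np.degrees(np.arctan2(V[1,0],V[0,0])))
# side view
p2,d2=get_image("side"); np.savez("side1.npz",p=p2,d=d2)
print(proj("side",[[487,228,113],[487,228,67]]))
g=p2.astype(int); c=proj("side",[[487,228,100]])[0].astype(int)
cv2.imwrite("pics/s1.png",cv2.resize(p2[max(0,c[1]-60):c[1]+60,max(0,c[0]-80):c[0]+80],None,fx=4,fy=4)[...,::-1])
E
```

```text
t 8.35 q [ 0.133 -0.115 -0.421  0.017 -1.247 -2.307] p [ 362.1 -117.6  299.4] z [ 0.019 -0.013 -1.   ] y [ 0.563  0.826 -0.   ] F [ 0.4 -0.4 -0.1] w 85.4 gf 0.0
345 ((486.7784423828125, 227.70213317871094), (27.531024932861328, 114.94120025634766), 58.8167839050293) [486.57000923 229.59158875 110.55269336]
[486.84209054 228.32525132 113.        ] -121.32290491925293
[[328.64288396 180.75118339]
 [328.74206597 190.98395732]]
```

Request:
drive_tool:
  plan:
    - [[-1,8,22,0,3],[-1,13.5,38,0,0],[-1,13.5,38,0,0],[-1,13.5,38,0,0],[-1,13.5,38,0,0],[-1,13.5,38,0,0],[-1,13.5,38,0,0],[-1,13.5,38,0,0],[-1,13.5,38,0,0],[-1,7.5,20,0,0],[-1,0,0,-20,0],[-1,0,0,-40,0],[-1,0,0,-20,0],[-1,0,0,0,0]]

```text
clock: 9.62
position: [482.9, 225.1, 212.8]
ee_rot: [0.271, 0.962, -0.007, 0.005]
contact_force: [-0.1, -0.3, -0.1]
gripper_width: 85.1
grasp_force: 0.0
```

```bash
python3 s.py; python3 - <<'E'
from h import *
p,d=get_image("top"); cv2.imwrite("pics/t2.png",cv2.resize(p[190:290,110:270],None,fx=4,fy=4,interpolation=cv2.INTER_CUBIC)[...,::-1])
E
```

```text
t 9.62 q [ 0.75   0.244 -0.252  0.018 -1.082 -2.88 ] p [482.9 225.1 212.8] z [ 0.006 -0.017 -1.   ] y [ 0.522  0.853 -0.012] F [-0.1 -0.3 -0.1] w 85.1 gf 0.0
```

View pics/t2.png

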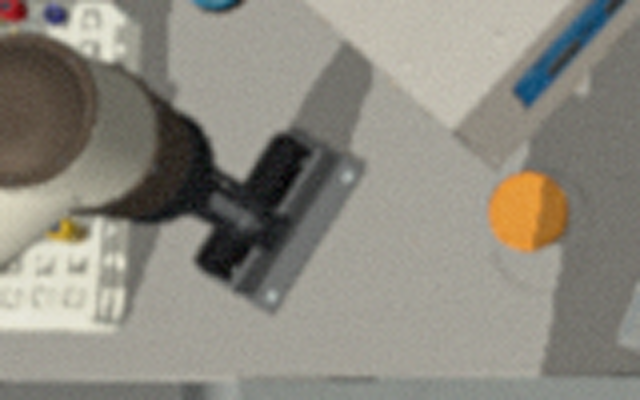

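Request:
drive_tool:
  plan:
    - [[-1,4,3,-15,0],[-1,0,0,-30,0],[-1,0,0,-30,0],[-1,0,0,-30,0],[-1,0,0,-20,0],[-1,0,0,-8,0],[-1,0,0,-3,0],[-1,0,0,0,0],[-1,0,0,0,0]]

```text
clock: 10.42
position: [489.3, 229.8, 82.6]
ee_rot: [0.271, 0.963, -0.003, 0.009]
contact_force: [0.3, -0.3, 1.3]
gripper_width: 85.4
grasp_force: 0.0
```

```bash
python3 s.py; python3 s.py
```

```text
t 10.42 q [ 0.75   0.397 -0.408  0.027 -0.762 -2.889] p [489.3 229.8  82.6] z [ 0.015 -0.011 -1.   ] y [ 0.522  0.853 -0.002] F [ 0.3 -0.3  1.3] w 85.4 gf 0.0
t 10.42 q [ 0.75   0.397 -0.408  0.027 -0.762 -2.889] p [489.3 229.8  82.6] z [ 0.015 -0.011 -1.   ] y [ 0.522  0.853 -0.002] F [ 0.3 -0.3  1.3] w 85.4 gf 0.0
```

Request:
drive_tool:
  plan:
    - [[-1,-2,-1.5,-4,0],[-1,0,0,0,0],[1,0,0,0,0],[1,0,0,0,0],[1,0,0,0,0],[1,0,0,0,0],[1,0,0,0,0],[1,0,0,0,0],[1,0,0,0,0],[1,0,0,0,0],[1,0,0,0,0],[1,0,0,0,0]]

```text
clock: 11.42
position: [486.6, 228.1, 77.1]
ee_rot: [0.271, 0.963, -0.004, 0.008]
contact_force: [1.7, 2.4, 3.4]
gripper_width: 23.5
grasp_force: 59.6
```

```bash
python3 s.py
```

```text
t 11.42 q [ 0.751  0.401 -0.421  0.027 -0.748 -2.89 ] p [486.6 228.1  77.1] z [ 0.014 -0.012 -1.   ] y [ 0.522  0.853 -0.003] F [1.7 2.4 3.4] w 23.5 gf 59.6
```

Request:
drive_tool:
  plan:
    - [[1,0,0,5,0],[1,0,0,10,0],[1,0,0,20,0],[1,0,0,30,0],[1,0,0,40,0],[1,0,0,40,0],[1,0,0,40,0],[1,0,0,38,0],[1,-10,-20,0,0],[1,-17,-36,0,0],[1,-17,-36,0,0],[1,-17,-36,0,0],[1,-17,-36,0,7.16],[1,-17,-36,0,7.16],[1,-17,-36,0,7.16],[1,-17,-36,0,7.16],[1,0,-39,0,7.16],[1,0,-39,0,7.16],[1,0,-39,0,7.16],[1,0,-39,0,7.16]]

```text
clock: 13.08
position: [359.2, -156.2, 298.8]
ee_rot: [-0.153, 0.988, -0.001, 0.007]
contact_force: [1.8, 0.4, -2.5]
gripper_width: 23.3
grasp_force: 59.8
```

```bash
python3 s.py
```

```text
t 13.08 q [ 0.01  -0.086 -0.392 -0.    -1.252 -1.274] p [ 359.2 -156.2  298.8] z [ 0.013  0.    -1.   ] y [-0.302  0.953 -0.004] F [ 1.8  0.4 -2.5] w 23.3 gf 59.8
```

Request:
drive_tool:
  plan:
    - [[1,5,-38,0,7.16],[1,5,-38,0,7.16],[1,5,-38,0,7.16],[1,5,-38,0,1.6],[1,5,-38,-2,0],[1,5,-38,-2,0],[1,5,-38,-2,0],[1,5,-38,-2,0],[1,5,-38,-2,0],[1,5,-38,-2,0],[1,5,-38,-2,0],[1,5,-38,-2,0],[1,5,-38,-2,0],[1,5,-38,-2,0],[1,5,-38,-2,0],[1,5,-20,0,0],[1,5,-8,0,0],[1,0,0,0,0]]

```text
clock: 14.58
position: [444.2, -732.5, 271.6]
ee_rot: [-0.312, 0.95, 0.004, 0.007]
contact_force: [-0.0, 1.1, -4.0]
gripper_width: 23.5
grasp_force: 59.8
```

```bash
cat > lean.py <<'E'
from h import *
from scipy.spatial.transform import Rotation as Ro
Rg=Ro.from_quat([.271,.963,-.004,.008]).as_matrix()
# scraper axes at grasp: x=tool y dir (horizontal), z=up
yg=Rg[:,1].copy(); yg[2]=0; yg/=np.linalg.norm(yg); zs=np.array([0,0,1.]); xs=yg; S0=np.c_[xs,np.cross(zs,xs),zs]
T=Rg.T@S0   # scraper in tool
def scr(s=None):
    s=s or read_state(); R=Ro.from_quat(s["ee_rot"]).as_matrix(); return np.array(s["position"]),R@T
if __name__=="__main__":
    s=read_state();p,S=scr(s); b=S if S[0,0]>0 else S
    print("t",round(s["clock"],2),"q",np.round(s["joints"],3),"p",np.round(p,1),"F",np.round(s["contact_force"],1),"w",round(s["gripper_width"],1))
    print("yaw of scraper x",round(np.degrees(np.arctan2(S[1,0],S[0,0])),2),"lean x_z",round(np.degrees(np.arcsin(S[2,0])),2),"roll y_z",round(np.degrees(np.arcsin(S[2,1])),2))
E
python3 lean.py
```

```text
t 14.58 q [-0.844  0.846  0.933 -0.017 -1.66  -0.093] p [ 444.2 -732.5  271.6] F [-0.   1.1 -4. ] w 23.5
yaw of scraper x 126.38 lean x_z 0.4 roll y_z 0.04
```

Request:
drive_tool:
  plan:
    - [[1,12,-14,0,5.3],[1,12,-14,0,0],[1,6,-7,2,0],[1,6,-7,3,0],[1,12,-14,7,0],[1,18,-20,11,0],[1,24,-27,14,0],[1,24,-27,14,0],[1,24,-27,14,0],[1,12,-14,7,0]]

```text
clock: 15.42
position: [520.8, -782.7, 285.5]
ee_rot: [-0.356, 0.932, -0.059, 0.018]
contact_force: [0.0, 0.4, -3.9]
gripper_width: 23.4
grasp_force: 60.5
```

```bash
python3 lean.py
```

```text
t 15.42 q [-0.809  1.061  1.406  0.013 -1.793 -0.028] p [ 520.8 -782.7  285.5] F [ 0.   0.4 -3.9] w 23.4
yaw of scraper x 131.86 lean x_z -6.87 roll y_z 1.48
```

Request:
drive_tool:
  plan:
    - [[1,0,0,0,-7],[1,0,0,0,-7],[1,12,-13,7,0],[1,23,-25,14,0],[1,23,-25,14,0],[1,23,-25,14,0],[1,23,-25,14,0],[1,12,-13,7,0],[1,0,0,0,0]]

```text
clock: 16.17
position: [558.9, -797.5, 289.8]
ee_rot: [-0.239, 0.964, -0.114, 0.027]
contact_force: [1.1, -0.1, -3.2]
gripper_width: 23.4
grasp_force: 60.5
```

```bash
python3 lean.py
```

```text
t 16.17 q [-0.773  1.073  1.407  0.073 -1.681 -0.295] p [ 558.9 -797.5  289.8] F [ 1.1 -0.1 -3.2] w 23.4
yaw of scraper x 117.9 lean x_z -13.26 roll y_z 1.07
```

Request:
drive_tool:
  plan:
    - [[1,0,0,0,-4],[1,12,-12,7,0],[1,24,-24,14,0],[1,24,-24,14,0],[1,24,-24,14,0],[1,24,-24,14,0],[1,24,-24,14,0],[1,24,-24,14,0],[1,12,-12,7,0],[1,0,0,0,0]]

```text
clock: 17.0
position: [614.2, -815.6, 300.9]
ee_rot: [-0.204, 0.959, -0.19, 0.052]
contact_force: [0.2, -0.1, -2.4]
gripper_width: 23.5
grasp_force: 60.6
```

```bash
python3 lean.py
```

```text
t 17.0 q [-0.729  1.088  1.406  0.138 -1.517 -0.403] p [ 614.2 -815.6  300.9] F [ 0.2 -0.1 -2.4] w 23.5
yaw of scraper x 113.78 lean x_z -22.45 roll y_z -0.36
```

Request:
drive_tool:
  plan:
    - [[1,-10,16,0,0],[1,-18,35,0,7.16],[1,-18,35,0,7.16],[1,-18,35,0,7.16],[1,-18,35,0,7.16],[1,-18,35,0,7.16],[1,-18,35,0,7.16],[1,-18,35,0,7.16],[1,-18,35,0,5.5],[1,-10,20,0,0],[1,6,36,-12,0],[1,6,36,-12,0],[1,6,36,-12,0],[1,6,36,-12,0],[1,6,36,-12,0],[1,6,36,-12,0],[1,6,36,-12,0],[1,6,30,-12,0],[1,0,0,0,0]]

```text
clock: 18.58
position: [514.5, -245.4, 205.8]
ee_rot: [-0.601, 0.775, -0.146, 0.127]
contact_force: [-1.0, -0.1, -3.6]
gripper_width: 23.4
grasp_force: 60.4
```

```bash
python3 lean.py; cat >pl.py <<'E'
import numpy as np
c=np.array([582,-268.]);a=np.radians(-10.6);e=np.array([np.cos(a),np.sin(a)]);f=np.array([-e[1],e[0]])
def plate(p): d=np.array(p[:2])-c; return d@e,d@f
def world(x,y): return c+x*e+y*f
E
python3 - <<'E'
from pl import *; from h import *
s=read_state();print(plate(s["position"]))
E
```

```text
t 18.58 q [-0.152  0.15  -0.461  0.03  -0.57  -0.122] p [ 514.5 -245.4  205.8] F [-1.  -0.1 -3.6] w 23.4
yaw of scraper x 165.27 lean x_z -22.11 roll y_z -0.32
(np.float64(-70.48728816865984), np.float64(9.825076335743084))
```

Request:
drive_tool:
  plan:
    - [[1,-6,15,0,4.1],[1,-7,16,0,0],[1,0,0,-20,0],[1,0,0,-25,0],[1,0,0,-15,0],[1,0,0,-6,0],[1,0,0,0,0],[1,0,0,0,0],[1,0,0,0,0]]

```text
clock: 19.33
position: [504.7, -219.4, 143.9]
ee_rot: [-0.626, 0.754, -0.145, 0.135]
contact_force: [0.3, -0.2, -3.1]
gripper_width: 23.2
grasp_force: 60.5
```

```bash
python3 lean.py; python3 - <<'E'
from pl import *; from h import *
s=read_state();print(plate(s["position"]))
p,d=get_image("top");q,d2=get_image("side");np.savez("v3.npz",p=p,q=q,d=d,d2=d2)
a=cv2.resize(p[140:260,280:420],(560,480),interpolation=cv2.INTER_CUBIC); cv2.imwrite("pics/v3t.png",a[...,::-1])
b=cv2.resize(q[190:310,250:410],(640,480),interpolation=cv2.INTER_CUBIC); cv2.imwrite("pics/v3s.png",b[...,::-1])
E
```

```text
t 19.33 q [-0.111  0.196 -0.59   0.02  -0.386 -0.092] p [ 504.7 -219.4  143.9] F [ 0.3 -0.2 -3.1] w 23.2
yaw of scraper x 169.1 lean x_z -22.6 roll y_z -0.29
(np.float64(-84.92530970826618), np.float64(33.586576221573516))
```

View pics/v3s.png

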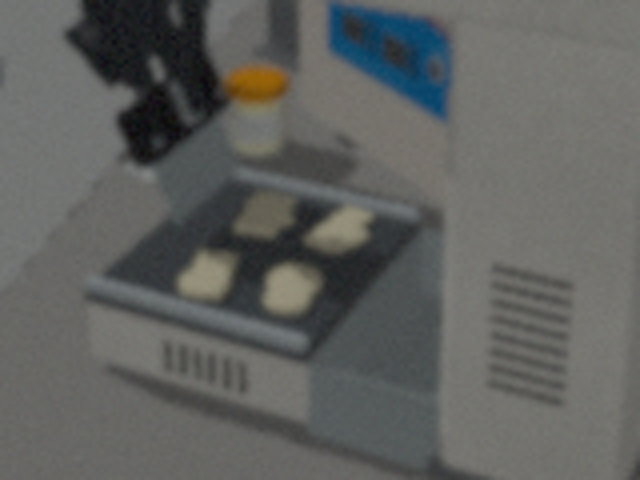

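The side crop shows the leaned scraper with its blade at (195,175) hovering above the plate's near end, slabs at (210,275), (292,287), (265,213), (340,230) untouched.

Request:
drive_tool:
  plan:
    - [[1,-7.3,4.9,-4,0],[1,0,0,-4,0],[1,0,0,-3,0],[1,0,0,-1,0],[1,0,0,0,0],[1,0,0,0,0]]

```text
clock: 19.93
position: [496.6, -214.2, 130.2]
ee_rot: [-0.626, 0.755, -0.144, 0.134]
contact_force: [0.8, 0.4, -2.8]
gripper_width: 22.9
grasp_force: 60.5
```

Request:
drive_tool:
  plan:
    - [[1,0,0,-1.5,0],[1,0,0,-1.5,0],[1,0,0,0,0],[1,0,0,0,0]]

```text
clock: 20.27
position: [496.4, -214.1, 127.2]
ee_rot: [-0.626, 0.755, -0.144, 0.134]
contact_force: [-0.4, 0.2, -1.8]
gripper_width: 23.6
grasp_force: 60.9
```

Request:
drive_tool:
  plan:
    - [[1,0,0,-1.5,0],[1,0,0,-1,0],[1,0,0,0,0],[1,0,0,0,0]]

```text
clock: 20.6
position: [496.9, -214.1, 125.3]
ee_rot: [-0.626, 0.754, -0.145, 0.134]
contact_force: [-1.1, 0.3, 1.9]
gripper_width: 23.1
grasp_force: 61.2
```

Request:
drive_tool:
  plan:
    - [[1,0,0,-1.5,0],[1,0,0,-1,0],[1,0,0,0,0],[1,0,0,0,0]]

```text
clock: 20.93
position: [497.4, -214.2, 123.0]
ee_rot: [-0.626, 0.754, -0.145, 0.134]
contact_force: [1.2, 0.6, 4.2]
gripper_width: 23.4
grasp_force: 61.5
```

Request:
drive_tool:
  plan:
    - [[1,0,0,1.2,0],[1,4,-0.75,0,0],[1,7.86,-1.47,0,0],[1,7.86,-1.47,0,0],[1,7.86,-1.47,0,0],[1,7.86,-1.47,0,0],[1,7.86,-1.47,0,0],[1,7.86,-1.47,0,0]]

```text
clock: 21.6
position: [548.1, -223.8, 123.0]
ee_rot: [-0.626, 0.755, -0.144, 0.133]
contact_force: [-2.8, 0.4, 4.2]
gripper_width: 23.2
grasp_force: 61.5
```

```bash
python3 lean.py; python3 - <<'E'
from pl import *; from h import *
s=read_state();print(plate(s["position"]))
E
```

```text
t 21.6 q [-0.111  0.292 -0.52   0.021 -0.364 -0.094] p [ 548.1 -223.8  123. ] F [-2.8  0.4  4.2] w 23.2
yaw of scraper x 169.08 lean x_z -22.37 roll y_z -0.3
(np.float64(-41.433016299192595), np.float64(37.19596927452346))
```

Request:
drive_tool:
  plan:
    - [[1,7.86,-1.47,0.5,0],[1,7.86,-1.47,0.5,0],[1,7.86,-1.47,0,0],[1,7.86,-1.47,0,0],[1,7.86,-1.47,0,0],[1,7.86,-1.47,0,0],[1,7.86,-1.47,0,0],[1,7.86,-1.47,0,0],[1,7.86,-1.47,0,0]]

```text
clock: 22.35
position: [618.9, -236.9, 124.3]
ee_rot: [-0.626, 0.755, -0.144, 0.134]
contact_force: [-2.0, -0.6, 2.2]
gripper_width: 23.4
grasp_force: 61.4
```

```bash
python3 lean.py; python3 - <<'E'
from pl import *; from h import *
s=read_state();print(plate(s["position"]))
E
```

```text
t 22.35 q [-0.12   0.392 -0.348  0.009 -0.435 -0.072] p [ 618.9 -236.9  124.3] F [-2.  -0.6  2.2] w 23.4
yaw of scraper x 169.09 lean x_z -22.4 roll y_z -0.31
(np.float64(30.52392278730564), np.float64(37.315311174988175))
```

Request:
drive_tool:
  plan:
    - [[1,5.9,-1.1,0,0],[1,4.91,-0.92,0,0],[1,4.91,-0.92,0,0],[1,4.91,-0.92,0,0],[1,4.91,-0.92,0,0],[1,3.9,-0.7,0,0],[1,2,-0.4,0,0],[1,0,0,0,0]]

```text
clock: 23.02
position: [650.2, -242.8, 124.5]
ee_rot: [-0.626, 0.755, -0.144, 0.134]
contact_force: [-0.4, 1.2, 3.1]
gripper_width: 23.1
grasp_force: 61.4
```

```bash
python3 lean.py; python3 - <<'E'
from pl import *; from h import *
s=read_state();print(plate(s["position"]))
q,d2=get_image("side")
b=cv2.resize(q[170:310,250:410],(640,560),interpolation=cv2.INTER_CUBIC); cv2.imwrite("pics/v4s.png",b[...,::-1])
E
```

```text
t 23.02 q [-0.124  0.437 -0.27   0.005 -0.468 -0.066] p [ 650.2 -242.8  124.5] F [-0.4  1.2  3.1] w 23.1
yaw of scraper x 169.09 lean x_z -22.46 roll y_z -0.3
(np.float64(62.413458943567356), np.float64(37.28987067203918))
```

View pics/v4s.png

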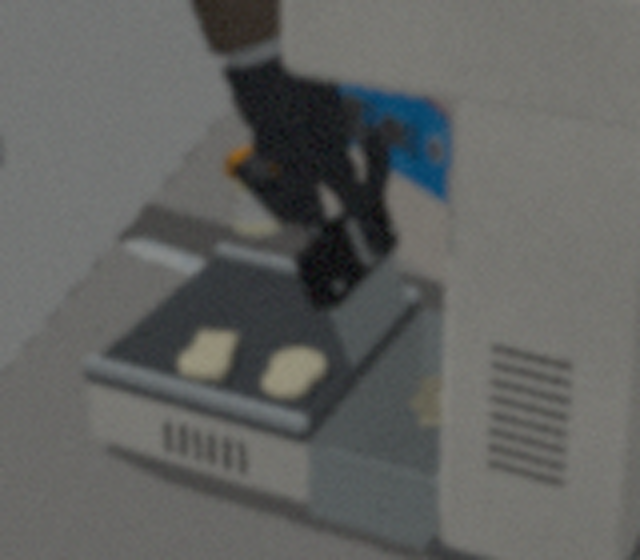

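The side crop shows the first lane's slabs gone into the pan (one at (427,400)), blade just short of the far edge, wrist clear of the head; two slabs remain at (208,355), (293,370).

Request:
drive_tool:
  plan:
    - [[1,2,-0.4,0,0],[1,2,-0.4,0,0],[1,1.5,-0.3,0,0],[1,0,0,0,0],[1,0,0,0,0]]

```text
clock: 23.48
position: [655.1, -243.7, 123.5]
ee_rot: [-0.626, 0.755, -0.144, 0.133]
contact_force: [0.8, 0.4, -2.7]
gripper_width: 23.4
grasp_force: 62.7
```

Request:
drive_tool:
  plan:
    - [[1,1.5,-0.3,0,0],[1,1,-0.2,0,0],[1,0,0,0,0],[1,0,0,0,0]]

```text
clock: 23.82
position: [656.8, -244.2, 123.3]
ee_rot: [-0.626, 0.755, -0.143, 0.133]
contact_force: [0.8, -0.2, -3.3]
gripper_width: 23.2
grasp_force: 62.6
```

Request:
drive_tool:
  plan:
    - [[1,0,0,6,0],[1,0,0,12,0],[1,-10,-1,10,0],[1,-19,-5,0,0],[1,-19,-5,0,0],[1,-19,-5,0,0],[1,-19,-5,0,0],[1,-19,-5,0,0],[1,-19,-5,0,0],[1,-19,-5,0,0],[1,-19,-5,0,0],[1,-11,-3,0,0],[1,0,0,-10,0],[1,0,0,-8,0],[1,0,0,-3,0],[1,0,0,0,0],[1,0,0,0,0]]

```text
clock: 25.23
position: [485.1, -288.1, 130.7]
ee_rot: [-0.626, 0.755, -0.143, 0.133]
contact_force: [0.0, 0.3, -3.8]
gripper_width: 23.1
grasp_force: 62.6
```

```bash
python3 lean.py; python3 - <<'E'
from pl import *; from h import *
s=read_state();print(plate(s["position"]))
E
```

```text
t 25.23 q [-0.284  0.248 -0.498 -0.14  -0.439  0.214] p [ 485.1 -288.1  130.7] F [ 0.   0.3 -3.8] w 23.1
yaw of scraper x 169.14 lean x_z -22.35 roll y_z -0.3
(np.float64(-91.57338885799138), np.float64(-37.57943108598772))
```

Request:
drive_tool:
  plan:
    - [[1,0,0,-2.5,0],[1,0,0,-2,0],[1,0,0,-1.8,0],[1,0,0,0,0],[1,0,0,0,0]]

```text
clock: 25.65
position: [485.4, -288.5, 125.9]
ee_rot: [-0.626, 0.754, -0.145, 0.134]
contact_force: [0.2, 1.6, 1.8]
gripper_width: 23.4
grasp_force: 63.2
```

Request:
drive_tool:
  plan:
    - [[1,0,0,-1.2,0],[1,4,-0.75,0,0],[1,7.86,-1.47,0,0],[1,7.86,-1.47,0,0],[1,7.86,-1.47,0,0],[1,7.86,-1.47,0,0],[1,7.86,-1.47,0,0],[1,7.86,-1.47,0,0],[1,7.86,-1.47,0,0]]

```text
clock: 26.4
position: [544.5, -299.5, 123.7]
ee_rot: [-0.626, 0.755, -0.144, 0.134]
contact_force: [-2.6, -0.0, 3.8]
gripper_width: 24.0
grasp_force: 63.4
```

```bash
python3 lean.py; python3 - <<'E'
from pl import *; from h import *
s=read_state();print(plate(s["position"]))
E
```

```text
t 26.4 q [-0.272  0.341 -0.384 -0.124 -0.457  0.186] p [ 544.5 -299.5  123.7] F [-2.6 -0.   3.8] w 24.0
yaw of scraper x 169.09 lean x_z -22.4 roll y_z -0.3
(np.float64(-31.086947936130432), np.float64(-37.90238650512549))
```

Request:
drive_tool:
  plan:
    - [[1,7.86,-1.47,0.4,0],[1,7.86,-1.47,0.3,0],[1,7.86,-1.47,0,0],[1,7.86,-1.47,0,0],[1,7.86,-1.47,0,0],[1,7.86,-1.47,0,0],[1,7.86,-1.47,0,0],[1,5.9,-1.1,0,0]]

```text
clock: 27.07
position: [605.5, -310.9, 124.5]
ee_rot: [-0.626, 0.755, -0.144, 0.134]
contact_force: [-2.0, 0.4, 1.8]
gripper_width: 23.4
grasp_force: 63.4
```

```bash
python3 lean.py; python3 - <<'E'
from pl import *; from h import *
s=read_state();print(plate(s["position"]))
E
```

```text
t 27.07 q [-0.261  0.424 -0.25  -0.104 -0.507  0.157] p [ 605.5 -310.9  124.5] F [-2.   0.4  1.8] w 23.4
yaw of scraper x 169.1 lean x_z -22.42 roll y_z -0.3
(np.float64(30.99844380634919), np.float64(-37.892923778799))
```

Request:
drive_tool:
  plan:
    - [[1,4.91,-0.92,-0.5,0],[1,4.91,-0.92,0,0],[1,4.91,-0.92,0,0],[1,4.91,-0.92,0,0],[1,4.91,-0.92,0,0],[1,3.9,-0.7,0,0],[1,2.5,-0.5,0,0],[1,0,0,0,0]]

```text
clock: 27.73
position: [636.2, -316.7, 124.2]
ee_rot: [-0.626, 0.755, -0.144, 0.134]
contact_force: [-1.2, 0.5, 2.5]
gripper_width: 23.1
grasp_force: 63.4
```

Request:
drive_tool:
  plan:
    - [[1,2,-0.4,0,0],[1,2,-0.4,0,0],[1,1,-0.2,0,0],[1,0,0,0,0],[1,0,0,0,0]]

```text
clock: 28.15
position: [640.5, -317.6, 124.1]
ee_rot: [-0.626, 0.755, -0.144, 0.134]
contact_force: [-0.2, 0.9, 3.0]
gripper_width: 23.0
grasp_force: 63.4
```

```bash
python3 lean.py; python3 - <<'E'
from pl import *; from h import *
s=read_state();print(plate(s["position"]))
q,d2=get_image("side")
b=cv2.resize(q[170:310,250:410],(640,560),interpolation=cv2.INTER_CUBIC); cv2.imwrite("pics/v5s.png",b[...,::-1])
E
```

```text
t 28.15 q [-0.257  0.473 -0.168 -0.095 -0.539  0.143] p [ 640.5 -317.6  124.1] F [-0.2  0.9  3. ] w 23.0
yaw of scraper x 169.09 lean x_z -22.43 roll y_z -0.3
(np.float64(66.65621510917781), np.float64(-37.9600298092411))
```

View pics/v5s.png

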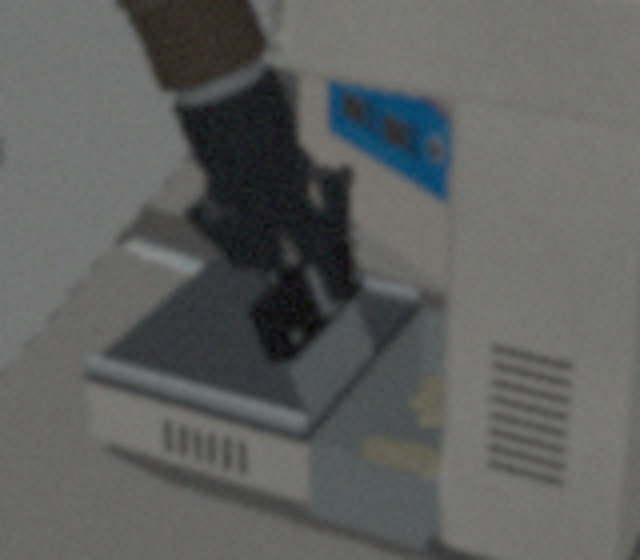

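The side crop shows the plate bare and wax in the pan at (400,450) and (427,395); the blade sits just at the far edge. A few more mm until the force drops.

Request:
drive_tool:
  plan:
    - [[1,1.5,-0.3,0,0],[1,1,-0.2,0,0],[1,0,0,0,0],[1,0,0,0,0]]

```text
clock: 28.53
position: [642.3, -317.7, 122.5]
ee_rot: [-0.626, 0.755, -0.143, 0.133]
contact_force: [0.6, 0.1, -3.1]
gripper_width: 23.0
grasp_force: 63.6
```

Request:
drive_tool:
  plan:
    - [[1,1,-0.2,0,0],[1,1,-0.2,0,0],[1,0,0,0,0],[1,0,0,0,0]]

```text
clock: 28.87
position: [644.8, -318.4, 123.7]
ee_rot: [-0.626, 0.755, -0.143, 0.133]
contact_force: [-0.3, 0.1, -3.3]
gripper_width: 23.5
grasp_force: 63.6
```

Request:
drive_tool:
  plan:
    - [[1,0,0,6,0],[1,0,0,12,0],[1,-15,3,15,0],[1,-30,5,25,0],[1,-30,5,25,0],[1,-30,5,25,0],[1,-30,5,25,0],[1,-30,0,25,0],[1,-10,-20,15,-7.16],[1,-8,-30,0,-7.16],[1,-8,-30,0,-7.16],[1,-8,-30,0,-7.16],[1,-8,-30,0,-7.16],[1,-8,-30,0,-7.16],[1,-8,-30,0,-7.16],[1,-8,-30,0,-7.16],[1,-8,-30,0,-7.16],[1,-8,-30,0,-7.16],[1,-8,-30,0,-7.16],[1,-8,-30,0,-7.16]]

```text
clock: 30.53
position: [381.3, -646.6, 298.9]
ee_rot: [0.06, 0.979, -0.197, 0.0]
contact_force: [0.8, -0.2, -2.2]
gripper_width: 23.5
grasp_force: 63.5
```

Request:
drive_tool:
  plan:
    - [[1,0,-10,0,-7.16],[1,0,0,0,-7.16],[1,0,0,0,-7.16],[1,0,0,0,-7.16],[1,0,0,0,-7.16],[1,0,0,0,-7.16],[1,0,0,0,-7.16],[1,0,0,0,-7.16],[1,0,0,0,-7.16],[1,0,0,0,-7.16]]

```text
clock: 31.37
position: [382.7, -655.4, 298.4]
ee_rot: [0.621, 0.759, -0.159, -0.114]
contact_force: [-0.4, -1.1, -3.1]
gripper_width: 23.4
grasp_force: 63.5
```

```bash
python3 lean.py; python3 s.py
```

```text
t 31.37 q [-0.712  0.686  0.508  0.323 -1.619 -2.25 ] p [ 382.7 -655.4  298.4] F [-0.4 -1.1 -3.1] w 23.4
yaw of scraper x 11.19 lean x_z -22.27 roll y_z -0.46
t 31.37 q [-0.712  0.686  0.508  0.323 -1.619 -2.25 ] p [ 382.7 -655.4  298.4] z [-0.37  -0.1   -0.924] y [ 0.907  0.179 -0.382] F [-0.4 -1.1 -3.1] w 23.4 gf 63.5
```

Request:
drive_tool:
  plan:
    - [[1,0,0,0,-7.16],[1,0,0,0,-7.16],[1,0,0,0,-7.16],[1,0,0,0,-7.16],[1,0,0,0,-7.16],[1,0,0,0,-7.16],[1,7,-7,0,-7.16],[1,10,-11,0,-3],[1,10,-11,0,0],[1,7,-8,4,0],[1,12,-13,7,0],[1,24,-26,14,0],[1,24,-26,14,0]]

```text
clock: 32.45
position: [429.5, -690.2, 300.1]
ee_rot: [0.897, 0.408, -0.091, -0.145]
contact_force: [-0.2, 0.7, -2.4]
gripper_width: 23.1
grasp_force: 63.4
```

```bash
python3 lean.py
```

```text
t 32.45 q [-0.791  1.075  1.408  0.088 -2.239 -3.024] p [ 429.5 -690.2  300.1] F [-0.2  0.7 -2.4] w 23.1
yaw of scraper x -41.49 lean x_z -19.32 roll y_z -1.58
```

Request:
drive_tool:
  plan:
    - [[1,12,-11,7,-3],[1,26,-24,14,0],[1,26,-24,14,0],[1,26,-24,14,0],[1,26,-24,14,0],[1,26,-24,14,0],[1,12,-11,7,0],[1,0,0,0,0]]

```text
clock: 33.12
position: [475.6, -691.9, 298.1]
ee_rot: [0.909, 0.398, -0.084, -0.09]
contact_force: [-1.1, 0.1, -2.7]
gripper_width: 22.9
grasp_force: 63.5
```

```bash
python3 lean.py
```

```text
t 33.12 q [-0.748  1.069  1.408  0.097 -2.141 -3.096] p [ 475.6 -691.9  298.1] F [-1.1  0.1 -2.7] w 22.9
yaw of scraper x -43.29 lean x_z -13.19 roll y_z -3.69
```

Request:
drive_tool:
  plan:
    - [[1,-15,14,-5,7],[1,-15,14,0,7],[1,0,0,0,7],[1,0,0,0,7],[1,0,0,0,7],[1,0,0,0,7],[1,0,0,0,7],[1,0,0,0,7],[1,0,0,0,7],[1,0,0,0,7],[1,0,0,0,7],[1,0,0,0,7],[1,0,0,0,7],[1,0,0,0,7],[1,0,0,0,7],[1,0,0,0,7],[1,0,0,0,7],[1,0,0,0,7],[1,0,0,0,7],[1,0,0,0,7]]

```text
clock: 34.78
position: [457.6, -677.0, 297.3]
ee_rot: [-0.021, 0.992, -0.116, 0.043]
contact_force: [1.2, 0.2, -2.6]
gripper_width: 23.6
grasp_force: 63.4
```

Request:
drive_tool:
  plan:
    - [[1,0,0,0,7],[1,0,0,0,7],[1,0,0,0,7],[1,0,0,0,7],[1,0,0,0,7],[1,0,0,0,7],[1,0,0,0,7],[1,0,0,0,7],[1,0,0,0,7],[1,0,0,0,7],[1,0,0,0,7],[1,0,0,0,7],[1,0,0,0,7],[1,0,0,0,7],[1,0,0,0,7],[1,0,0,0,7],[1,0,0,0,7],[1,0,0,0,7],[1,0,0,0,7],[1,0,0,0,7]]

```text
clock: 36.45
position: [457.3, -677.9, 297.3]
ee_rot: [0.939, -0.32, -0.001, -0.124]
contact_force: [0.2, -0.4, -3.5]
gripper_width: 23.3
grasp_force: 63.4
```

```bash
python3 lean.py; cat >>lean.py <<'E'
    print("tilt dir of scraper top",round(np.degrees(np.arctan2(S[1,2],S[0,2])),1),"mag",round(np.degrees(np.arccos(S[2,2])),2),"q1",round(np.degrees(s["joints"][0]),1))
E
python3 lean.py|tail -1
```

```text
t 36.45 q [-0.863  0.869  1.097 -0.226 -1.921  1.712] p [ 457.3 -677.9  297.3] F [ 0.2 -0.4 -3.5] w 23.3
yaw of scraper x -128.19 lean x_z -13.21 roll y_z -3.69
tilt dir of scraper top -112.0 mag 13.74 q1 -49.5
```

Request:
drive_tool:
  plan:
    - [[1,0,0,0,7],[1,0,0,0,7],[1,0,0,0,7],[1,0,0,0,7],[1,0,0,0,7],[1,5,-5,2,7],[1,8,-8,4,6],[1,8,-8,4,0],[1,12,-12,7,0],[1,24,-25,14,0],[1,24,-25,14,0],[1,24,-25,14,0],[1,24,-25,14,0],[1,24,-25,14,0],[1,12,-12,7,0],[1,0,0,0,0]]

```text
clock: 37.78
position: [514.9, -692.9, 298.9]
ee_rot: [0.995, 0.088, -0.02, -0.052]
contact_force: [0.6, -1.1, -2.3]
gripper_width: 23.1
grasp_force: 63.5
```

```bash
python3 lean.py
```

```text
t 37.78 q [-0.759  1.036  1.407 -0.044 -2.046  2.488] p [ 514.9 -692.9  298.9] F [ 0.6 -1.1 -2.3] w 23.1
yaw of scraper x -80.0 lean x_z -5.97 roll y_z -0.77
tilt dir of scraper top -72.6 mag 6.02 q1 -43.5
```

Request:
drive_tool:
  plan:
    - [[1,0,0,0,6],[1,12,-12,7,5],[1,25,-24,14,0],[1,25,-24,14,0],[1,25,-24,14,0],[1,12,-12,7,0],[1,0,0,0,0]]

```text
clock: 38.37
position: [545.8, -700.3, 299.4]
ee_rot: [0.983, 0.183, -0.008, -0.011]
contact_force: [0.0, -0.2, -3.3]
gripper_width: 22.9
grasp_force: 63.5
```

```bash
python3 lean.py
```

```text
t 38.37 q [-0.728  1.041  1.407  0.    -1.963  2.666] p [ 545.8 -700.3  299.4] F [ 0.  -0.2 -3.3] w 22.9
yaw of scraper x -68.93 lean x_z -1.17 roll y_z 0.29
tilt dir of scraper top -83.1 mag 1.2 q1 -41.7
```

Request:
drive_tool:
  plan:
    - [[1,0,0,0,7],[1,0,0,0,7],[1,0,0,0,6],[1,12,-11,7,0],[1,13,-12,7,0],[1,0,0,0,0],[1,0,0,0,0]]

```text
clock: 38.95
position: [553.4, -702.9, 300.1]
ee_rot: [0.936, 0.351, -0.008, 0.001]
contact_force: [-0.1, 0.6, -2.6]
gripper_width: 23.1
grasp_force: 63.5
```

```bash
python3 lean.py
```

```text
t 38.95 q [-0.719  1.043  1.406  0.015 -1.94   3.012] p [ 553.4 -702.9  300.1] F [-0.1  0.6 -2.6] w 23.1
yaw of scraper x -48.95 lean x_z -0.03 roll y_z 0.14
tilt dir of scraper top -128.6 mag 0.14 q1 -41.2
```

Request:
drive_tool:
  plan:
    - [[1,-12,16,0,0],[1,-22,33,0,-7.16],[1,-22,33,0,-7.16],[1,-22,33,0,-7.16],[1,-22,33,0,-7.16],[1,-22,33,0,-7.16],[1,-22,33,0,-7.16],[1,-22,33,0,-7.16],[1,-22,33,0,-7.16],[1,-22,33,0,-7.16],[1,0,39,0,-7.16],[1,0,39,0,0],[1,0,39,0,0],[1,0,39,0,0],[1,0,39,0,0],[1,0,39,0,0],[1,0,39,0,0],[1,0,39,0,0],[1,0,39,0,0],[1,0,30,0,0]]

```text
clock: 40.62
position: [362.9, -35.6, 303.6]
ee_rot: [0.974, -0.225, -0.006, -0.004]
contact_force: [1.5, -0.1, -3.1]
gripper_width: 23.4
grasp_force: 63.4
```

```bash
python3 lean.py
```

```text
t 40.62 q [ 0.343 -0.13  -0.412 -0.014 -1.294  0.777] p [362.9 -35.6 303.6] F [ 1.5 -0.1 -3.1] w 23.4
yaw of scraper x -116.04 lean x_z -0.15 roll y_z 0.26
tilt dir of scraper top -175.9 mag 0.3 q1 19.7
```

Request:
drive_tool:
  plan:
    - [[1,9,18,0,-5.4],[1,17,36,0,0],[1,17,36,0,0],[1,17,36,0,0],[1,17,36,0,0],[1,17,36,0,0],[1,17,36,0,0],[1,9,18,0,0],[1,0,0,-30,0],[1,0,0,-40,0],[1,0,0,-40,0],[1,0,0,-20,0],[1,0,0,0,0],[1,0,0,0,0]]

```text
clock: 41.78
position: [484.0, 214.2, 173.0]
ee_rot: [0.963, -0.271, -0.007, -0.003]
contact_force: [0.8, -0.3, -1.8]
gripper_width: 23.2
grasp_force: 63.2
```

```bash
python3 lean.py
```

```text
t 41.78 q [ 0.715  0.278 -0.301 -0.017 -0.994  0.317] p [484.  214.2 173. ] F [ 0.8 -0.3 -1.8] w 23.2
yaw of scraper x -121.46 lean x_z 0.05 roll y_z 0.17
tilt dir of scraper top 131.8 mag 0.18 q1 40.9
```

Request:
drive_tool:
  plan:
    - [[1,2.6,14,0,0],[1,0,0,0,0],[1,0,0,-15,0],[1,0,0,-15,0],[1,0,0,0,0],[1,0,0,0,0]]

```text
clock: 42.28
position: [487.1, 229.0, 144.0]
ee_rot: [0.963, -0.271, -0.006, -0.004]
contact_force: [0.9, -0.5, -2.9]
gripper_width: 23.0
grasp_force: 63.3
```

Request:
drive_tool:
  plan:
    - [[1,-0.5,-1,-10,0],[1,0,0,-15,0],[1,0,0,-15,0],[1,0,0,-12,0],[1,0,0,-6,0],[1,0,0,-3,0],[1,0,0,0,0],[1,0,0,0,0]]

```text
clock: 42.95
position: [486.6, 227.9, 82.4]
ee_rot: [0.963, -0.271, -0.006, -0.004]
contact_force: [0.2, -0.3, -1.9]
gripper_width: 23.5
grasp_force: 63.4
```

Request:
drive_tool:
  plan:
    - [[1,0,0,-2,0],[1,0,0,-2,0],[1,0,0,-1,0],[1,0,0,-0.5,0],[1,0,0,0,0],[1,0,0,0,0]]

```text
clock: 43.45
position: [486.2, 227.6, 77.1]
ee_rot: [0.963, -0.271, -0.007, -0.004]
contact_force: [-2.4, 0.3, 5.7]
gripper_width: 23.1
grasp_force: 64.5
```

Seated (upward force). Release gently, wait, lift straight up.

Request:
drive_tool:
  plan:
    - [[0.2,0,0,0,0],[0,0,0,0,0],[-0.5,0,0,0,0],[-1,0,0,0,0],[-1,0,0,0,0],[-1,0,0,0,0],[-1,0,0,0,0],[-1,0,0,0,0],[-1,0,0,0,0],[-1,0,0,0,0]]

```text
clock: 44.28
position: [486.0, 227.5, 76.1]
ee_rot: [0.963, -0.271, -0.007, -0.004]
contact_force: [0.3, 0.2, -0.1]
gripper_width: 85.2
grasp_force: 0.0
```

Request:
drive_tool:
  plan:
    - [[-1,0,0,5,0],[-1,0,0,15,0],[-1,0,0,30,0],[-1,0,0,40,0],[-1,0,0,40,0],[-1,0,0,40,0],[-1,0,0,30,0],[-1,-20,-38,0,0],[-1,-20,-38,0,0],[-1,-20,-38,0,0],[-1,-20,-38,0,0],[-1,-20,-38,0,0],[-1,0,-38,0,0],[-1,0,-38,0,0],[-1,0,-38,0,0],[-1,0,-38,0,0],[-1,0,-38,0,0],[-1,0,-30,0,0],[-1,0,0,0,0]]

```text
clock: 45.87
position: [388.4, -180.7, 276.4]
ee_rot: [0.962, -0.274, -0.007, -0.003]
contact_force: [0.3, -0.2, 0.1]
gripper_width: 85.4
grasp_force: 0.0
```

```bash
python3 s.py; python3 - <<'E'
from h import *
p,d=get_image("top");q,d2=get_image("side");np.savez("top9.npz",p=p,d=d)
P=cloud("top",d);z=np.where(d>0,P[...,2],-999);v,u=np.mgrid[:400,:640]
m=(u>140)&(u<215)&(v>205)&(v<280)&(z>98)&(z<135)
w=cast("top",np.c_[u[m],v[m]],113);print(m.sum(),cv2.minAreaRect(w[:,:2].astype(np.float32)),np.percentile(P[m][:,2],[5,50,95]))
a=cv2.resize(p[140:290,130:450],(800,375),interpolation=cv2.INTER_CUBIC);b=q[195:310,270:430];b=cv2.resize(b,(313,225))
o=np.zeros((600,800,3),np.uint8);o[:375]=a;o[375:,:313]=b;cv2.imwrite("pics/f.png",o[...,::-1])
E
```

```text
t 45.87 q [-0.06   0.015 -0.349 -0.01  -1.219  1.079] p [ 388.4 -180.7  276.4] z [-0.011  0.01  -1.   ] y [-0.527 -0.85  -0.002] F [ 0.3 -0.2  0.1] w 85.4 gf 0.0
346 ((517.2145385742188, 199.98284912109375), (37.02675247192383, 189.8994903564453), 51.91842269897461) [102.05215833 110.63035495 117.00071359]
```

View pics/f.png

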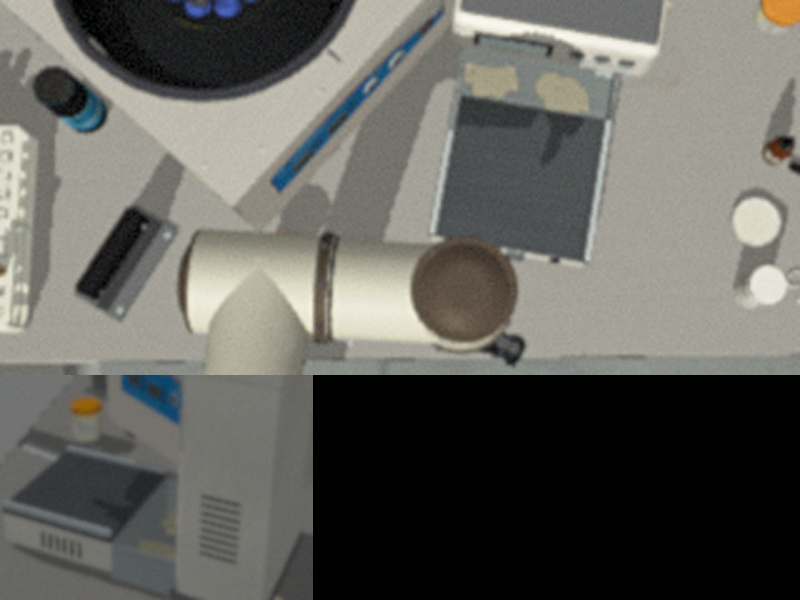

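The final view shows a bare plate, wax in the pan at (490,78) and (562,90), and the scraper seated in its stand at (125,255), its top at the same height as at the start. The cup is still in place.

```bash
python3 -c "
from bench import *
print(job_done())"
```

```text
the job is handed in; nothing more can be done
None
```

I cleared the cold plate: the last pictures show it bare, with wax lying in the drip pan, though not all four slabs can be counted there. The scraper is back in its stand, upright, fully down and turned half round. I handed the job in at about 46 s of robot time; the only high force was a 102 N wrist reading early on, in free air, when the arm ran into its reach limit.

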